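Clear the paint box lid and hold it open

TASK

Someone has left a bottle and a jar standing on the shut lid of the paint box: first stand both upright in the wooden tray beside it, without tipping them and without disturbing the cup already in the tray or anything else on the table. Then lift the lid by its bar handle and hold it open at 60 degrees from shut (within 8 degrees), so that the painter can reach in. The lid falls shut if let go: finish while the gripper is still holding it there, and let nothing else prop it.

Things in the scene. Friction and masses are not known exactly. Their poses are not given: they have to be found in the camera images.
- paint_box: Fixed pale wooden box, 220 (x, front to back) x 240 (y) x 80 mm high, with an 8 mm plywood lid of the same outline (lid underside 80.5, top 88.5 mm above the table when shut). Origin: centre of the box's underside; x points from the front (handle side) to the back (hinge side), z up. It stands on the left or the right of the table, turned up to 0.25 rad.
- lid (a joint): Angle of the lid in rad: 0 shut, grows as the front edge is lifted, stop at 1.35 rad. 60 degrees is 1.047 rad. Nothing holds the lid: it swings freely (about 0.25 to 0.5 kg, 1.5 to 3 N at the handle) and falls shut from any angle.
- lid_handle (a point): Middle of the brass bar handle on the lid; moves with it. Bar: round, 11 mm thick, 111 mm long, along the box's y, axis 35 mm above the lid's top face, 30 mm behind its front edge, on two 8 mm posts 42 mm either side. Lid shut: 190 mm in front of and 43 mm above the hinge. Pinched across from above it turns in the pads, so the gripper may stay upright as the lid swings.
- lid_hinge (a point): Middle of the lid's hinge line, on the back edge of the box: 110 mm behind the box's centre along its x, 80.5 mm above the table. The hinge line runs along the box's y.
- tray: Fixed dark wooden tray, 220 (x) x 260 (y) mm, floor 6 mm thick, rim 6 mm thick and 14 mm high above the table. Origin: centre of its underside, z up. It stands on the other side of the table from the box, turned up to 0.25 rad. The cup stands in its +y half; its -y half is empty.
- bottle: Black squeeze bottle with a white label and white cap, standing on the lid behind the handle: 130 mm high; body 54 mm in diameter up to 90 mm, narrowing above; cap 29 mm in diameter from 112 mm up. About 0.2 kg. Origin: centre of its base, z up along its axis.
- jar: Squat clear jar with a white label and white lid, standing on the paint box lid behind the handle: 58 mm high; 58 mm in diameter up to 44 mm, its lid 60 mm in diameter above. About 0.16 kg. Origin: centre of its base, z up along its axis.
- cup: White handleless cup standing in the tray, 60 mm in diameter at the rim, 48 at the foot, 60 mm high. Loose; leave it be. Origin: centre of its base.
- small_bottle: Small amber bottle with a black cap, 38 mm in diameter, 85 mm high, standing on the table between box and tray. Loose; leave it be. Origin: centre of its base.
- brush_pot: Blue pot 70 mm in diameter, 100 mm high, with brushes sticking up to about 210 mm, at the back of the table. Loose; leave it be. Origin: centre of its base.
- big_bottle: Grey bottle, 64 mm in diameter, 170 mm high, at the back left. Loose; leave it be. Origin: centre of its base.
- big_jar: Glass jar with a steel lid, 80 mm in diameter, 100 mm high, at the back right. Loose; leave it be. Origin: centre of its base.
- tube: Metal paint tube lying on the table in front, 32 mm thick, about 115 mm long. Loose; leave it be. Origin: on the table under its middle, x towards its cap.

How it is judged (in metres and radians):
On the way:
1. bottle and jar both stand upright in the tray, let go and at rest, while the lid is still shut (x of bottle in the frame of tray between -0.1 and 0.1 m and y of bottle in the frame of tray between -0.12 and 0.12 m and z of each of bottle, jar in the frame of tray below 0.012 m and angle between each of bottle, jar's own z axis and vertical below 0.12 rad and linear speed of each of bottle, jar below 0.03 m/s and contact force between each of bottle, jar and the fingers below 0.1 N and contact force between each of bottle, jar and the arm below 0.1 N and x of jar in the frame of tray between -0.1 and 0.1 m and y of jar in the frame of tray between -0.12 and 0.12 m and value of joint lid below 0.1 rad), for 0.2 s.
At the end, for the whole second after the job is handed in: The lid stands still at 52 to 68 degrees, held by the robot and touched by nothing else, and the bottle and the jar stand upright (within 7 degrees), untouched, on the tray's floor (x of bottle in the frame of tray between -0.1 and 0.1 m and y of bottle in the frame of tray between -0.12 and 0.12 m and z of each of bottle, jar in the frame of tray below 0.012 m and angle between each of bottle, jar's own z axis and vertical below 0.12 rad and linear speed of each of bottle, jar below 0.03 m/s and contact force between each of bottle, jar and the fingers below 0.1 N and contact force between each of bottle, jar and the arm below 0.1 N and x of jar in the frame of tray between -0.1 and 0.1 m and y of jar in the frame of tray between -0.12 and 0.12 m and value of joint lid between 0.907 and 1.187 rad and velocity of joint lid between -0.06 and 0.06 rad/s and (contact force between paint_box and the fingers above 0.3 N or contact force between paint_box and the arm above 0.3 N) and contact force between paint_box and cup below 0.2 N and contact force between paint_box and small_bottle below 0.2 N and contact force between paint_box and brush_pot below 0.2 N and contact force between paint_box and big_bottle below 0.2 N and contact force between paint_box and big_jar below 0.2 N and contact force between paint_box and tube below 0.2 N and contact force between paint_box and bottle below 0.2 N and contact force between paint_box and jar below 0.2 N); the arm keeps its last pose, push and grip.
It fails at once if the bottle or the jar is tipped over (leans more than 40 degrees) (angle between any of bottle, jar's own z axis and vertical above 0.7 rad).
It fails at once if a bystander is moved more than 30 mm or knocked over (distance of any of cup, small_bottle, brush_pot, big_bottle, big_jar, tube from where it was at the start of the episode above 0.03 m or angle between any of cup, small_bottle, brush_pot, big_bottle, big_jar's own z axis and vertical above 0.5 rad).
It also fails if it takes over 72 s, if anything falls off the work surface, if the arm or the gripper's body presses on something with over 40 N, if the wrist force passes 120 N, or if a joint passes its speed limit or range.

ROBOT

A 7-joint arm with a two-finger parallel gripper is mounted at the origin on the work surface. World frame = base frame: x ahead of the robot, y to its left, z up, the work surface at z = 0. Lengths are in mm, angles in rad, forces in N, time in s.
With the tool pointing down it reaches from about 425 to 875 mm from the base axis. Payload 8.4 kg.
Tool frame: the origin (TCP) lies midway between the tips of the shut fingers; the grasp point (between the pads) lies 19 mm behind it (robot.pinch_z is the distance from the TCP to the grasp point, in mm); z points along the fingers, y is the line along which they close (so a half turn about z gives the same grasp; the last joint's range is limited). The gripper opens to 87 mm and grips with 3 to 60 N. Pads are 19 mm wide; open, the fingers measure 117 mm over their backs; the gripper's body (75 mm by 190 mm) begins 51 mm behind the grasp point.
Start: joints at [1.193, 0.333, 0.04, 1.465, -0.013, 1.343, -0.059], TCP at [178.859, -624.878, 222.546] pointing down, gripper open.
Joint ranges: [-2.58, 2.58], [-0.38, 2.09], [-1.3, 1.39], [0.25, 2.4], [-1.5, 4.64], [0.08, 2.09], [-2.65, 2.65]. Speed limits (rad/s): [2.22, 2.22, 2.79, 2.79, 3.14, 3.14, 3.14].

INTERFACE

Orientations are given as a unit quaternion [w, x, y, z].
In Python, from station import robot, get_image, close_job, spotter gives the robot as it stands.
- The arm moves only by the shell command python3 -m inch 'ROWS' [FORCE]. ROWS is JSON, a list of rows, each an object of numbers: "dx", "dy", "dz": the shift along the tool's x, y, z in cm; "rx", "ry", "rz": the turn, a rotation vector about the tool's x, y, z in rad; "grip": the finger opening in cm, from 0 to 8.7. In form: [{"dx": .., "dy": .., "dz": .., "rx": .., "ry": .., "rz": .., "grip": ..}, ...]. A call has exactly 10 rows; each row shifts and turns the commanded pose from where the row before left it, along the tool's axes as they then stand; what a row does not reach is not made up. A row lasts 1/10 s, in which the tool goes at most 50 mm and 8.59 degrees, less where a joint would pass 70% of its speed; a pose out of reach is approached as far as the arm can. A call is refused whole if a number of a shift passes 5 or a number of a turn 0.15, either way. A call with a gripper value outside its range is refused whole. The fingers move at their own pace and stop on an object; FORCE is the grip in N (left out, the last holds). Time passes only in rows, so rows that do not move let the fingers close, or fill a call up. It gives the time, the measured TCP pose, the force, the opening and the grip force at its end, in the units of the state.
- robot.sense(): the state, without advancing time (a new reading comes with each control period).
- get_image(name): name is "scene" or "top" or "wrist"; returns a dict with "frame" (400x640x3 uint8, red, green, blue), "K" (3x3 intrinsics, pixels), "T" (4x4, takes a point from camera to world coordinates). Camera axes: x right, y up, looking along -z (the intrinsics and any distortion apply to the point x, -y, -z); pixel columns grow to the right and rows downward; lengths in mm; the calibration is good to about 2 mm. A picture is of the moment at which its call begins. There is no depth.
- close_job(): hands the job in; it is judged then, once.
Trained networks look in the newest picture that a camera, given by its name, has taken for a name from the list of things; names that differ only in an ending like _2 or _b are one class to them, and where a whole thing is asked for, a point or a joint stands for the part that bears it (a point fixed in the world has none). Each returns a list of dicts, best first, with "conf" (0 to 1); they miss things now and then, are a little off and sometimes report something else, mostly with a low value. They report only what shows in the picture. A call takes as long as a camera call.
- spotter.spot_in(camera, label): "bbox" ([left, top, width, height] in pixels, round what is visible of it).
- spotter.mark_of(camera, label): "centre" ([row, column] in pixels: a listed point, or the origin of a listed thing).
The state is a dict: "time": time; "joint_positions": joint angles; "qvel": joint speeds; "tau": joint torques, N m; "position": TCP position; "ee_rot": TCP orientation; "force": force on the tool from outside, world axes, zero at the start; "wrist_torque": the same for the moment, N m; "opening": finger opening in mm; "grip_force": force on a finger pad.
Only numpy, scipy, OpenCV 4.12 (cv2) and the standard library are available. Lean on these libraries where they do the work, as an engineer would, in place of code of your own. Each camera call takes 0.05 s, during which the arm holds its last target. There are 200 camera calls.

## Working session

There is one attempt and no reset: what is moved stays moved. The work goes in short steps, Python scripts to look and compute and a shell command to move; the robot and the scene stay as the last step left them, time stands still between calls to the robot, and variables do not carry over. Pictures are saved under pics/ and viewed, at most 13 in all, crops included, and the job is handed in when it is done.

```bash
mkdir -p pics; ls
cat > h.py <<'E'
import numpy as np, cv2
from station import robot, get_image, close_job, spotter
from scipy.spatial.transform import Rotation as R
def ray(im,row,col):
    K,T=np.array(im["K"]),np.array(im["T"])
    d=np.linalg.inv(K)@[col,row,1]
    d=T[:3,:3]@[d[0],-d[1],-d[2]]
    return T[:3,3],d/np.linalg.norm(d)
def atz(im,row,col,z):
    o,d=ray(im,row,col); return o+d*(z-o[2])/d[2]
def tri(rays):
    A=sum(np.eye(3)-np.outer(d,d) for o,d in rays); b=sum((np.eye(3)-np.outer(d,d))@o for o,d in rays)
    p=np.linalg.solve(A,b); return p,max(np.linalg.norm((np.eye(3)-np.outer(d,d))@(p-o)) for o,d in rays)
def proj(im,p):
    T=np.array(im["T"]); q=T[:3,:3].T@(np.array(p)-T[:3,3]); u=np.array(im["K"])@[q[0],-q[1],-q[2]]; return u[1]/u[2],u[0]/u[2]
def save(im,n): cv2.imwrite(f"pics/{n}.png",im["frame"][:,:,::-1])
E
python3 - <<'E'
from h import *
np.set_printoptions(precision=1,suppress=True)
ims={c:get_image(c) for c in("scene","top")}
for c in ims: print(c,{k:v for k,v in ims[c].items() if k not in("frame",)})
cv2.imwrite("pics/both.png",cv2.resize(np.vstack([ims["scene"]["frame"],ims["top"]["frame"]])[:,:,::-1],(480,600)))
save(ims["scene"],"s0");save(ims["top"],"t0")
for l in["lid_handle","lid_hinge","paint_box","tray","bottle","jar","cup","small_bottle","brush_pot","big_bottle","big_jar","tube"]:
    r={}
    for c in ims:
        m=spotter.mark_of(c,l); b=spotter.spot_in(c,l)
        print(l,c,[(np.round(x["centre"],1).tolist(),round(x["conf"],2)) for x in m[:2]],[(np.round(x["bbox"]).tolist(),round(x["conf"],2)) for x in b[:2]])
        if m:r[c]=ray(ims[c],*m[0]["centre"])
    if len(r)==2: p,e=tri(list(r.values())); print("   ->",p,round(e,1))
print(robot.sense()); print(robot.pinch_z)
E
```

```text
pics
scene {'K': array([[446.1,   0. , 318.8],
       [  0. , 446.1, 198.5],
       [  0. ,   0. ,   1. ]]), 'T': array([[  -0.8,   -0.4,    0.4, 1049.7],
       [   0.6,   -0.5,    0.6,  645. ],
       [  -0. ,    0.8,    0.6,  758.4],
       [   0. ,    0. ,    0. ,    1. ]])}
top {'K': array([[439.3,   0. , 319.1],
       [  0. , 439.3, 202.1],
       [  0. ,   0. ,   1. ]]), 'T': array([[   0. ,    1. ,   -0.1,  489. ],
       [  -1. ,    0. ,    0. ,    9.3],
       [   0. ,    0.1,    1. , 1072. ],
       [   0. ,    0. ,    0. ,    1. ]])}
lid_handle scene [([131.7, 302.8], 0.65)] [([224.0, 119.0, 109.0, 65.0], 0.79)]
lid_handle top [([259.2, 419.5], 0.57)] [([363.0, 165.0, 117.0, 121.0], 0.72)]
   -> [ 473.2 -230.8  106.1] 2.8
lid_hinge scene [([159.2, 237.9], 0.94)] [([223.0, 114.0, 108.0, 71.0], 0.94)]
lid_hinge top [([176.9, 421.2], 0.79)] [([358.0, 170.0, 124.0, 114.0], 0.79)]
   -> [ 663.6 -242.3   88. ] 2.6
paint_box scene [([172.6, 277.8], 0.76)] [([226.0, 118.0, 107.0, 90.0], 0.55)]
paint_box top [([229.2, 409.7], 0.63)] [([356.0, 170.0, 119.0, 113.0], 0.98)]
   -> [ 
[... 1545 characters left out ...]
]
   -> [ 761.8 -219.2    2.7] 2.8
tube scene [([194.9, 369.4], 0.78)] [([344.0, 183.0, 40.0, 22.0], 0.71), ([318.0, 192.0, 21.0, 33.0], 0.69)]
tube top [([281.4, 312.7], 0.62), ([179.5, 423.6], 0.2)] [([305.0, 253.0, 25.0, 47.0], 0.94)]
   -> [416.1  -2.6   4.1] 2.5
{'time': 2.5, 'joint_positions': array([ 1.2,  0.3,  0. ,  1.5, -0. ,  1.3, -0.1]), 'qvel': array([-0.,  0.,  0., -0., -0.,  0.,  0.]), 'tau': array([  0. , -65.6,   1.3, -40.4,  -0.1,   0. ,   0. ]), 'position': array([ 178.8, -624.9,  222.5]), 'ee_rot': array([-0. ,  1. ,  0.1, -0. ]), 'force': array([-0.4, -0.2,  0.1]), 'wrist_torque': array([ 0., -0.,  0.]), 'grip_force': 0.0, 'opening': 86.77088727746877}
18.700000000000003
```

View pics/t0.png

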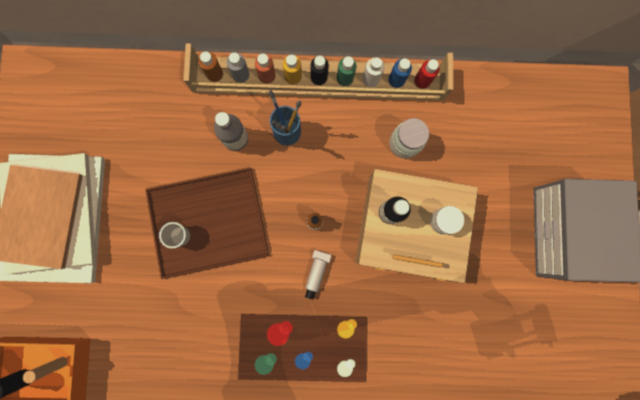

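View pics/s0.png

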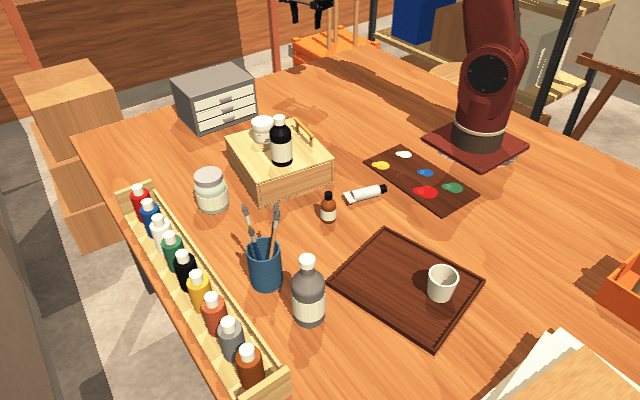

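The top view shows the bottle cap at about (row 208, col 401), the jar lid at (220, 449), the handle bar at (260, 420), the cup at (235, 174) and the tray's free half on the right (about 200–265). The scene view agrees, with the bottle cap at (119, 280), the jar lid at (121, 263) and the bar at (132, 302).

Run:
```python
from h import *
np.set_printoptions(precision=1,suppress=True)
t=get_image("top"); s=get_image("scene")
for n,a,b in[("cap",(208,401),(120,280)),("jar",(219.5,449.5),(122,263)),("handle",(260,420),(132,302))]:
    print(n,tri([ray(t,*a),ray(s,*b)]))
print("cap",atz(t,208,401,218),"jar",atz(t,219.5,449.5,146),"bar ends",atz(t,255.5,392,124),atz(t,265,447,124))
for n,c in [("lid",[(171,374),(186,477),(281,468),(265,360)])]: print(n,[atz(t,*x,88) for x in c])
# lid & tray by colour
f=t["frame"]; hsv=cv2.cvtColor(f,cv2.COLOR_RGB2HSV)
print(hsv[240,380],hsv[240,345],hsv[220,220],hsv[300,200])
x=[atz(t,*p,14) for p in[(188,147),(170,251),(257,268),(277,161)]]; print("tray",x,np.mean(x,0))
for a,b in((0,1),(3,2)): print(np.degrees(np.arctan2(*(x[a]-x[b])[:2])))
```

```text
cap (array([ 575.9, -169.5,  207.8]), np.float64(0.9679129446639457))
jar (array([ 560.6, -287.2,  141.1]), np.float64(1.453530947752821))
handle (array([ 472.5, -233.5,  103.3]), np.float64(1.4805933752321663))
cap [ 575.6 -167.9  218. ] jar [ 561.4 -286.6  146. ] bar ends [ 481.9 -168.7  124. ] [ 464.8 -287.7  124. ]
lid [array([ 671.7, -132.6,   88. ]), array([ 644.3, -368.6,   88. ]), array([ 429.9, -345.9,   88. ]), array([ 458.8, -104.3,   88. ])]
[ 16 128 196] [ 12 164 154] [ 10 161 106] [ 12 166 184]
tray [array([626.7, 404.8,  14. ]), array([678.5, 157. ,  14. ]), array([469.6, 107.3,  14. ]), array([416. , 357.4,  14. ])] [547.7 256.6  14. ]
-11.795806400347463
-12.093552402261798
```

```bash
cat >> h.py <<'E'
def st():
    s=robot.sense(); w,x,y,z=s["ee_rot"]; return s,np.array(s["position"]),R.from_quat([x,y,z,w]).as_matrix()
def go(target,yaw=None):
    """cm in tool axes (as now) to TCP target; yaw = azimuth of closing axis (tool y) wanted"""
    s,p,M=st(); print("tool shift cm",np.round(M.T@(np.array(target)-p)/10,2),"tilt",np.round(M[:,2],3))
    az=np.arctan2(M[1,1],M[0,1])
    if yaw is not None:
        d=(yaw-az+np.pi/2)%np.pi-np.pi/2; print("rz",round(-d,3))
    print("t",round(s["time"],2),"pos",np.round(p,1),"az",round(az,3),"q",np.round(s["joint_positions"],2),"F",np.round(s["force"],1),"open",round(s["opening"],1),"grip",round(s["grip_force"],1))
E
python3 - <<'E'
from h import *
go([500,-240,380],-0.12)
E
python3 -m inch '[{"dz":-1.5,"rz":-0.13},{"dz":-1.5,"rz":-0.13},{"dz":-1.5,"rz":-0.13},{"dz":-1.5,"rz":-0.13},{"dz":-1.5,"rz":-0.13},{"dz":-1.5,"rz":-0.13},{"dz":-1.5,"rz":-0.13},{"dz":-1.5,"rz":-0.13},{"dz":-1.5,"rz":-0.13},{"dz":-1.5,"rz":-0.13}]' 15
python3 - <<'E'
from h import *
go([500,-240,380],-0.12)
E
```

```text
tool shift cm [ 41.46 -28.16 -15.74] tilt [ 0.  0. -1.]
rz -1.172
t 2.6 pos [ 178.9 -624.9  222.5] az -1.292 q [ 1.19  0.33  0.04  1.47 -0.01  1.34 -0.06] F [-0.3 -1.1  0.1] open 86.9 grip 0.0
tool shift cm [ 41.46 -28.16 -15.74] tilt [ 0.  0. -1.]
rz -1.172
t 2.6 pos [ 178.9 -624.9  222.5] az -1.292 q [ 1.19  0.33  0.04  1.47 -0.01  1.34 -0.06] F [-0.3 -1.1  0.1] open 86.9 grip 0.0invalid input at $[0]: expected keys dx, dy, dz, rx, ry, rz, grip
```

```bash
python3 -m inch '[{"dx":0,"dy":0,"dz":-1.5,"rx":0,"ry":0,"rz":-0.117,"grip":8.7},{"dx":0,"dy":0,"dz":-1.5,"rx":0,"ry":0,"rz":-0.117,"grip":8.7},{"dx":0,"dy":0,"dz":-1.5,"rx":0,"ry":0,"rz":-0.117,"grip":8.7},{"dx":0,"dy":0,"dz":-1.5,"rx":0,"ry":0,"rz":-0.117,"grip":8.7},{"dx":0,"dy":0,"dz":-1.5,"rx":0,"ry":0,"rz":-0.117,"grip":8.7},{"dx":0,"dy":0,"dz":-1.5,"rx":0,"ry":0,"rz":-0.117,"grip":8.7},{"dx":0,"dy":0,"dz":-1.5,"rx":0,"ry":0,"rz":-0.117,"grip":8.7},{"dx":0,"dy":0,"dz":-1.5,"rx":0,"ry":0,"rz":-0.117,"grip":8.7},{"dx":0,"dy":0,"dz":-1.5,"rx":0,"ry":0,"rz":-0.117,"grip":8.7},{"dx":0,"dy":0,"dz":-1.5,"rx":0,"ry":0,"rz":-0.117,"grip":8.7}]' 15
python3 - <<'E'
from h import *
go([480,-240,380],-0.12)
E
```

```text
time: 3.6
position: [178.8, -624.8, 373.2]
ee_rot: [-0.0, 0.747, 0.664, -0.0]
force: [0.6, 0.6, -0.3]
opening: 86.9
grip_force: 0.0
tool shift cm [41.74 25.41 -0.68] tilt [-0.  0. -1.]
rz 0.003
t 3.6 pos [ 178.8 -624.8  373.2] az -0.117 q [ 1.3   0.31 -0.11  1.19  0.03  1.64  1.08] F [ 0.6  0.6 -0.3] open 86.9 grip 0.0
```

```bash
python3 -m inch '[{"dx":4.1,"dy":2.5,"dz":0,"rx":0,"ry":0,"rz":0,"grip":8.7},{"dx":4.1,"dy":2.5,"dz":0,"rx":0,"ry":0,"rz":0,"grip":8.7},{"dx":4.1,"dy":2.5,"dz":0,"rx":0,"ry":0,"rz":0,"grip":8.7},{"dx":4.1,"dy":2.5,"dz":0,"rx":0,"ry":0,"rz":0,"grip":8.7},{"dx":4.1,"dy":2.5,"dz":0,"rx":0,"ry":0,"rz":0,"grip":8.7},{"dx":4.1,"dy":2.5,"dz":0,"rx":0,"ry":0,"rz":0,"grip":8.7},{"dx":4.1,"dy":2.5,"dz":0,"rx":0,"ry":0,"rz":0,"grip":8.7},{"dx":4.1,"dy":2.5,"dz":0,"rx":0,"ry":0,"rz":0,"grip":8.7},{"dx":4.1,"dy":2.5,"dz":0,"rx":0,"ry":0,"rz":0,"grip":8.7},{"dx":0,"dy":0,"dz":0,"rx":0,"ry":0,"rz":0,"grip":8.7}]'
python3 - <<'E'
from h import *
np.set_printoptions(precision=1,suppress=True)
go([561,-287,300],-0.12)
w=get_image("wrist"); save(w,"w1"); print(np.round(w["T"],2).tolist(),w["K"][0])
for l in["lid_handle","bottle","jar","lid_hinge"]:
    print(l,spotter.mark_of("wrist",l)[:2],spotter.spot_in("wrist",l)[:2])
for n,p in [("cap",[575.6,-168.5,218]),("jar",[561.2,-286.8,146]),("handle",[473,-228,123.5])]: print(n,proj(w,p))
E
```

```text
time: 4.6
position: [451.2, -279.1, 373.0]
ee_rot: [0.0, 0.745, 0.667, 0.001]
force: [-0.1, 0.6, 0.8]
opening: 86.8
grip_force: 0.0
tool shift cm [ 0.4 11.   7.3] tilt [ 0.  0. -1.]
rz 0.009
t 4.6 pos [ 451.2 -279.1  373. ] az -0.111 q [ 0.9  0.1 -0.4  1.5  0.   1.6  0.3] F [-0.1  0.6  0.8] open 86.8 grip 0.0
[[0.99, 0.11, 0.03, 459.99], [-0.11, 0.95, 0.29, -199.55], [0.0, -0.29, 0.96, 535.82], [0.0, 0.0, 0.0, 1.0]] [315.5   0.  322.2]
lid_handle [{'centre': [117.4, 334.9], 'conf': 0.65}] [{'bbox': [308.2, 19.6, 177.4, 184.4], 'conf': 0.81}]
bottle [{'centre': [66.6, 409.4], 'conf': 0.9}] []
jar [{'centre': [157.8, 399.6], 'conf': 0.86}] []
lid_hinge [{'centre': [122.0, 469.6], 'conf': 0.58}] [{'bbox': [311.3, 20.6, 173.3, 181.9], 'conf': 0.62}]
cap (np.float64(51.430825141899184), np.float64(442.0074212343964))
jar (np.float64(163.8202865409291), np.float64(409.6807801912137))
handle (np.float64(122.91761644916569), np.float64(334.18632130552714))
```

View pics/w1.png

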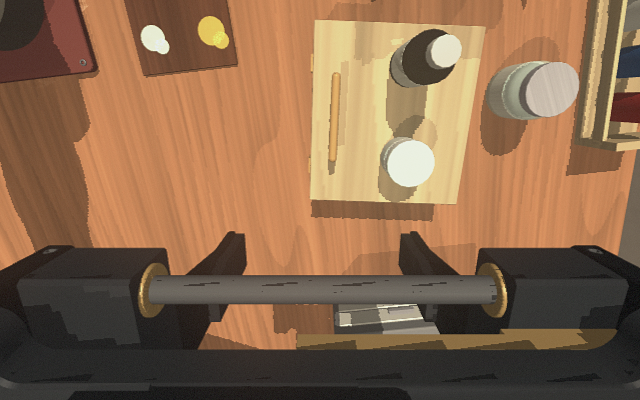

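The wrist view shows the cap at (51, 443), the jar lid at (162, 410) and the bar running from (73, 336) to (161, 333). That fits the earlier estimates to within about 2 px for the cap and jar, and about 6 px for the bar. I'll triangulate from all three views.

Run:
```python
from h import *
np.set_printoptions(precision=1,suppress=True)
t=get_image("top"); s=get_image("scene"); w=get_image("wrist")
for n,a,b,c in[("cap",(208,401),(119,280),(51,443)),("jar",(219.5,449.5),(122,263),(162,410)),("barend L",(255.5,392),None,(73,336)),("barend R",(265,447),None,(161,333)),("bar mid",(260,420),(132,302),(116.5,334.5))]:
    r=[ray(t,*a),ray(w,*c)]; print(n,*tri(r), *(tri(r+[ray(s,*b)]) if b else ()))
c=[atz(w,*x,88.5) for x in[(20,314),(27,485),(204,457),(200,311)]]; print(c,np.mean(c,0))
j=atz(w,162,410,146.5); print(j)
go([561.5,-286.5,88.5+31],-0.12)
```

```text
cap [ 579.4 -174.1  195.1] 1.9680353101404393 [ 575.4 -172.8  207.8] 3.7849962368283583
jar [ 565.2 -300.2  108.5] 1.7324682325062566 [ 559.2 -291.7  137.9] 3.716902733662452
barend L [ 480.4 -175.    88.8] 1.2716602897592566
barend R [ 463.3 -281.9  140.3] 2.063418242110356
bar mid [ 471.9 -228.6  124.6] 2.12830440730039 [ 472.1 -231.5  104.5] 3.039758033967339
[array([ 458.6, -109.1,   88.5]), array([ 673.3, -143.9,   88.5]), array([ 638. , -378.4,   88.5]), array([ 422.8, -345.2,   88.5])] [ 548.2 -244.1   88.5]
[ 556.3 -293.3  146.5]
tool shift cm [ 1.4 11.4 25.3] tilt [-0.  0. -1.]
rz -0.003
t 5.2 pos [ 446.9 -286.4  372.5] az -0.123 q [ 0.9  0.1 -0.4  1.5  0.   1.6  0.3] F [-0.4 -0.1 -0.4] open 87.0 grip 0.0
```

The arm was still settling between those two pictures, so the old pixels don't match the new pose. I'll take a fresh picture and find the white lids automatically.

Run:
```python
from h import *
np.set_printoptions(precision=1,suppress=True)
t=get_image("top"); s=get_image("scene"); w=get_image("wrist"); save(w,"w2")
def white(im,box):
    r0,r1,c0,c1=box; f=im["frame"][r0:r1,c0:c1].astype(int); m=((f.min(2)>150)&(f.max(2)-f.min(2)<35)).astype(np.uint8)
    n,_,S,C=cv2.connectedComponentsWithStats(m); return [(S[i].tolist(),(C[i]+[c0,r0])[::-1]) for i in range(1,n) if S[i,4]>25]
for nm,im,b in[("w",w,(10,210,380,490)),("t",t,(190,240,380,470)),("s",s,(105,160,245,295))]: print(nm,white(im,b))
for l in["lid_handle","bottle","jar","lid_hinge"]: print(l,[(m["centre"],m["conf"]) for m in spotter.mark_of("wrist",l)[:2]])
cv2.imwrite("pics/w2c.png",cv2.resize(w["frame"][:230,290:510,::-1],None,fx=2.5,fy=2.5,interpolation=cv2.INTER_CUBIC))
print(np.array(w["T"]).round(4).tolist()); np.savez("w2.npz",T=w["T"],K=w["K"])
```

```text
w [([56, 13, 29, 33, 743], array([ 38.9, 449.9])), ([11, 123, 47, 47, 1756], array([155.8, 414. ]))]
t [([56, 17, 27, 27, 567], array([219.6, 449.3]))]
s [([6, 9, 33, 13, 261], array([119.9, 265.3]))]
lid_handle [([113.1, 336.4], 0.83), ([108.6, 383.5], 0.43)]
bottle [([58.5, 408.7], 0.74)]
jar [([147.9, 401.4], 0.91), ([116.7, 471.7], 0.45)]
lid_hinge [([114.9, 470.7], 0.94)]
[[0.9924, 0.1176, 0.0358, 456.9738], [-0.1229, 0.9492, 0.2897, -206.4229], [0.0001, -0.2919, 0.9565, 535.1941], [0.0, 0.0, 0.0, 1.0]]
```

View pics/w2c.png

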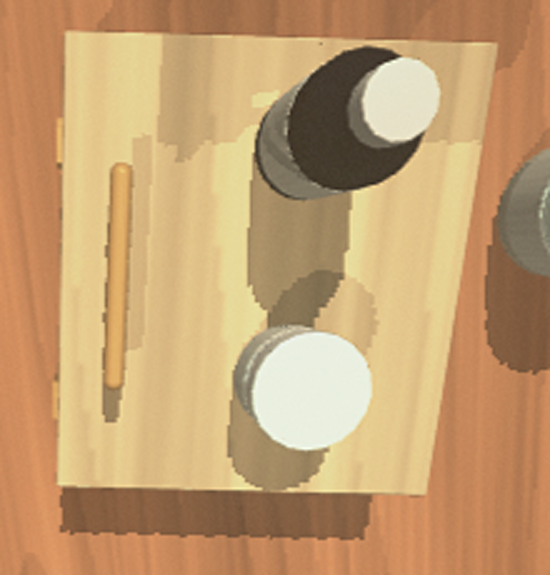

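The crop shows the cap at (40, 450), the jar lid at (156, 414.5), the bar from (66, 338) to (154, 335.5), and the lid corners at (12.5, 316), (17, 489), (197.5, 460.5) and (194.5, 313).

Run:
```python
from h import *
np.set_printoptions(precision=1,suppress=True)
t=get_image("top"); s=get_image("scene"); w=dict(np.load("w2.npz"))
for n,a,b,c in[("cap",(208,401),(119,280),(40,450)),("jar",(219.6,449.3),(122,263),(156,414.5)),("barend L",(255.5,392),None,(66,338)),("barend R",(265,447),None,(154,335.5)),("bar mid",(260,420),(132,302),(110,336.8))]:
    r=[ray(t,*a),ray(w,*c)]; print(n,*tri(r), *(tri(r+[ray(s,*b)]) if b else ()))
c=[atz(w,*x,88.5) for x in[(12.5,316),(17,489),(197.5,460.5),(194.5,313)]]; print(c,np.mean(c,0))
print("jar",atz(w,156,414.5,146.5),"cap",atz(w,40,450,218.5),"bar",atz(w,110,336.8,123.5),atz(w,66,338,123.5),atz(w,154,335.5,123.5))
go([561.5,-286.5,88.5+32],-0.12)
```

```text
cap [ 576.3 -168.1  222.4] 1.5229495466045218 [ 577.8 -167.7  213.2] 3.1448168214718364
jar [ 560.9 -284.7  151.4] 0.327044459107523 [ 561.7 -286.3  142.5] 2.130140419766692
barend L [ 481.5 -169.2  120.9] 0.4562233662201118
barend R [ 465.6 -262.5  203. ] 1.3621951024062777
bar mid [ 473.4 -219.3  162.5] 1.2182968852902154 [ 474.6 -226.5  109.2] 6.3447579409287105
[array([ 462.2, -100.7,   88.5]), array([ 678.2, -132.5,   88.5]), array([ 643.4, -368.3,   88.5]), array([ 427.1, -336.8,   88.5])] [ 552.8 -234.6   88.5]
jar [ 562.4 -286.   146.5] cap [ 579.1 -168.6  218.5] bar [ 473.8 -220.3  123.5] [ 480.9 -169.3  123.5] [ 466.  -275.3  123.5]
tool shift cm [ 1.3 11.4 25.2] tilt [ 0.  0. -1.]
rz -0.002
t 5.65 pos [ 447.1 -286.   372.6] az -0.122 q [ 0.9  0.1 -0.4  1.5  0.   1.6  0.3] F [-0.6 -1.  -0.2] open 86.8 grip 0.0
```

```bash
python3 -m inch '[{"dx":0.33,"dy":2.85,"dz":2,"rx":0,"ry":0,"rz":0,"grip":8.7},{"dx":0.33,"dy":2.85,"dz":2,"rx":0,"ry":0,"rz":0,"grip":8.7},{"dx":0.33,"dy":2.85,"dz":2,"rx":0,"ry":0,"rz":0,"grip":8.7},{"dx":0.33,"dy":2.85,"dz":2,"rx":0,"ry":0,"rz":0,"grip":8.7},{"dx":0,"dy":0,"dz":3,"rx":0,"ry":0,"rz":0,"grip":8.7},{"dx":0,"dy":0,"dz":3,"rx":0,"ry":0,"rz":0,"grip":8.7},{"dx":0,"dy":0,"dz":3,"rx":0,"ry":0,"rz":0,"grip":8.7},{"dx":0,"dy":0,"dz":2,"rx":0,"ry":0,"rz":0,"grip":8.7},{"dx":0,"dy":0,"dz":0,"rx":0,"ry":0,"rz":0,"grip":8.7},{"dx":0,"dy":0,"dz":0,"rx":0,"ry":0,"rz":0,"grip":8.7}]'
python3 - <<'E'
from h import *
go([561.5,-286,88.5+32],-0.13)
w=get_image("wrist"); save(w,"w3")
E
```

```text
time: 6.65
position: [562.0, -286.8, 183.1]
ee_rot: [-0.0, 0.749, 0.663, 0.0]
force: [0.1, 0.4, 1.7]
opening: 86.5
grip_force: 0.0
tool shift cm [ 0.07 -0.06  6.26] tilt [ 0.  0. -1.]
rz 0.008
t 6.65 pos [ 562.  -286.8  183.1] az -0.122 q [ 0.76  0.35 -0.45  1.55  0.16  1.28  0.16] F [0.1 0.4 1.7] open 86.5 grip 0.0
```

View pics/w3.png

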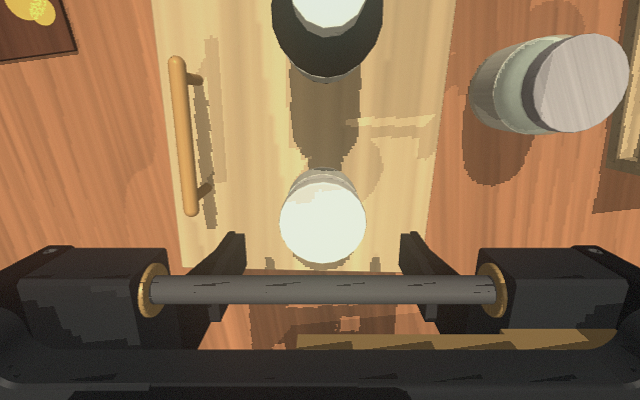

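The jar lid is at (222, 323), centred between the fingers (cols 240 and 405), and the bar at cols 170–200 is clear. I'll go down and grip.

```bash
python3 -m inch '[{"dx":0,"dy":0,"dz":1.5,"rx":0,"ry":0,"rz":0,"grip":8.7},{"dx":0,"dy":0,"dz":1.5,"rx":0,"ry":0,"rz":0,"grip":8.7},{"dx":0,"dy":0,"dz":1.5,"rx":0,"ry":0,"rz":0,"grip":8.7},{"dx":0,"dy":0,"dz":1,"rx":0,"ry":0,"rz":0,"grip":8.7},{"dx":0,"dy":0,"dz":0.6,"rx":0,"ry":0,"rz":0,"grip":8.7},{"dx":0,"dy":0,"dz":0,"rx":0,"ry":0,"rz":0,"grip":8.7},{"dx":0,"dy":0,"dz":0,"rx":0,"ry":0,"rz":0,"grip":5.5},{"dx":0,"dy":0,"dz":0,"rx":0,"ry":0,"rz":0,"grip":5.5},{"dx":0,"dy":0,"dz":0,"rx":0,"ry":0,"rz":0,"grip":5.5},{"dx":0,"dy":0,"dz":0,"rx":0,"ry":0,"rz":0,"grip":5.5}]' 15
```

```text
time: 7.7
position: [562.1, -286.9, 122.0]
ee_rot: [0.0, 0.749, 0.663, 0.0]
force: [-0.7, -0.1, -0.1]
opening: 62.9
grip_force: 0.0
```

```bash
python3 -m inch '[{"dx":0,"dy":0,"dz":0,"rx":0,"ry":0,"rz":0,"grip":5.5},{"dx":0,"dy":0,"dz":0,"rx":0,"ry":0,"rz":0,"grip":5.5},{"dx":0,"dy":0,"dz":-0.3,"rx":0,"ry":0,"rz":0,"grip":5.5},{"dx":0,"dy":0,"dz":-0.7,"rx":0,"ry":0,"rz":0,"grip":5.5},{"dx":0,"dy":0,"dz":-1.5,"rx":0,"ry":0,"rz":0,"grip":5.5},{"dx":0,"dy":0,"dz":-2.5,"rx":0,"ry":0,"rz":0,"grip":5.5},{"dx":0,"dy":0,"dz":-3,"rx":0,"ry":0,"rz":0,"grip":5.5},{"dx":0,"dy":0,"dz":-3,"rx":0,"ry":0,"rz":0,"grip":5.5},{"dx":0,"dy":0,"dz":-3,"rx":0,"ry":0,"rz":0,"grip":5.5},{"dx":0,"dy":0,"dz":-3,"rx":0,"ry":0,"rz":0,"grip":5.5}]'
python3 - <<'E'
from h import *
go([516,189,300])
E
```

```text
time: 8.7
position: [561.7, -286.6, 294.2]
ee_rot: [0.0, 0.749, 0.663, 0.0]
force: [-0.2, 0.3, -1.7]
opening: 59.5
grip_force: 15.0
tool shift cm [ 46.65 -10.32  -0.6 ] tilt [ 0.001 -0.    -1.   ]
t 8.7 pos [ 561.7 -286.6  294.2] az -0.122 q [ 0.75  0.3  -0.46  1.38  0.13  1.48  0.18] F [-0.2  0.3 -1.7] open 59.5 grip 15.0
```

```bash
python3 -m inch '[{"dx":1,"dy":-0.22,"dz":0,"rx":0,"ry":0,"rz":0,"grip":5.5},{"dx":2,"dy":-0.44,"dz":0,"rx":0,"ry":0,"rz":0,"grip":5.5},{"dx":3,"dy":-0.66,"dz":0,"rx":0,"ry":0,"rz":0,"grip":5.5},{"dx":3,"dy":-0.66,"dz":0,"rx":0,"ry":0,"rz":0,"grip":5.5},{"dx":3,"dy":-0.66,"dz":0,"rx":0,"ry":0,"rz":0,"grip":5.5},{"dx":3,"dy":-0.66,"dz":0,"rx":0,"ry":0,"rz":0,"grip":5.5},{"dx":3,"dy":-0.66,"dz":0,"rx":0,"ry":0,"rz":0,"grip":5.5},{"dx":3,"dy":-0.66,"dz":0,"rx":0,"ry":0,"rz":0,"grip":5.5},{"dx":3,"dy":-0.66,"dz":0,"rx":0,"ry":0,"rz":0,"grip":5.5},{"dx":3,"dy":-0.66,"dz":0,"rx":0,"ry":0,"rz":0,"grip":5.5}]'
python3 -m inch '[{"dx":3,"dy":-0.66,"dz":0,"rx":0,"ry":0,"rz":0,"grip":5.5},{"dx":3,"dy":-0.66,"dz":0,"rx":0,"ry":0,"rz":0,"grip":5.5},{"dx":3,"dy":-0.66,"dz":0,"rx":0,"ry":0,"rz":0,"grip":5.5},{"dx":3,"dy":-0.66,"dz":0,"rx":0,"ry":0,"rz":0,"grip":5.5},{"dx":3,"dy":-0.66,"dz":0,"rx":0,"ry":0,"rz":0,"grip":5.5},{"dx":2,"dy":-0.44,"dz":0,"rx":0,"ry":0,"rz":0,"grip":5.5},{"dx":1.5,"dy":-0.33,"dz":0,"rx":0,"ry":0,"rz":0,"grip":5.5},{"dx":1,"dy":-0.22,"dz":0,"rx":0,"ry":0,"rz":0,"grip":5.5},{"dx":0,"dy":0,"dz":0,"rx":0,"ry":0,"rz":0,"grip":5.5},{"dx":0,"dy":0,"dz":0,"rx":0,"ry":0,"rz":0,"grip":5.5}]'
python3 - <<'E'
from h import *
np.set_printoptions(precision=1,suppress=True)
go([516,189,6+33.5])
w=get_image("wrist"); save(w,"w4")
for n,p in[("jar spot",[516,189,6]),("bottle spot",[604,207.5,6]),("tray c",[547.5,257,6])]: print(n,proj(w,p))
for l in["tray","cup"]:
    m=spotter.mark_of("wrist",l)
    if m: print(l,m[0],atz(w,*m[0]["centre"],0 if l=="tray" else 6))
E
```

```text
time: 9.7
position: [534.1, -8.8, 290.5]
ee_rot: [-0.001, 0.748, 0.663, -0.001]
force: [0.6, -0.8, -0.6]
opening: 59.3
grip_force: 15.0
time: 10.7
position: [516.5, 186.8, 291.2]
ee_rot: [0.0, 0.749, 0.663, -0.0]
force: [0.2, -0.4, -1.0]
opening: 60.2
grip_force: 15.0
tool shift cm [ 0.2 -0.1 25.2] tilt [-0. -0. -1.]
t 10.7 pos [516.5 186.8 291.2] az -0.122 q [ 0.3  0.2 -0.8  1.6  0.1  1.4 -0.6] F [ 0.2 -0.4 -1. ] open 60.2 grip 15.0
jar spot (np.float64(157.35486128574507), np.float64(321.6832691510409))
bottle spot (np.float64(136.73534368681703), np.float64(382.32562170882693))
tray c (np.float64(105.4168905064393), np.float64(338.47475362305727))
tray {'centre': [102.4, 341.8], 'conf': 0.94} [552.8 260.3   0. ]
cup {'centre': [54.6, 305.7], 'conf': 0.97} [511.9 325.6   6. ]
```

View pics/w4.png

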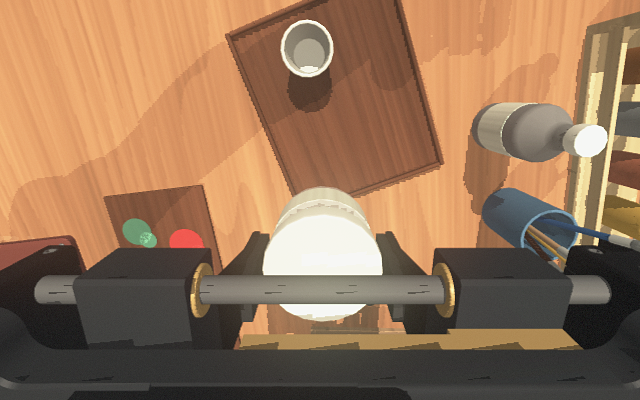

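The jar is held straight, and the tray's free half lies ahead with its near edge running from (197, 300) to (160, 442). The chosen spots (157, 322) and (137, 382) are inside it and the cup is well away at (50, 307). I'll lower the jar.

```bash
python3 -m inch '[{"dx":0.2,"dy":0,"dz":1.5,"rx":0,"ry":0,"rz":0,"grip":5.5},{"dx":0,"dy":0,"dz":3,"rx":0,"ry":0,"rz":0,"grip":5.5},{"dx":0,"dy":0,"dz":3,"rx":0,"ry":0,"rz":0,"grip":5.5},{"dx":0,"dy":0,"dz":3,"rx":0,"ry":0,"rz":0,"grip":5.5},{"dx":0,"dy":0,"dz":3,"rx":0,"ry":0,"rz":0,"grip":5.5},{"dx":0,"dy":0,"dz":3,"rx":0,"ry":0,"rz":0,"grip":5.5},{"dx":0,"dy":0,"dz":3,"rx":0,"ry":0,"rz":0,"grip":5.5},{"dx":0,"dy":0,"dz":2.5,"rx":0,"ry":0,"rz":0,"grip":5.5},{"dx":0,"dy":0,"dz":1.5,"rx":0,"ry":0,"rz":0,"grip":5.5},{"dx":0,"dy":0,"dz":0,"rx":0,"ry":0,"rz":0,"grip":5.5}]'
python3 -m inch '[{"dx":0,"dy":0,"dz":0.5,"rx":0,"ry":0,"rz":0,"grip":5.5},{"dx":0,"dy":0,"dz":0.4,"rx":0,"ry":0,"rz":0,"grip":5.5},{"dx":0,"dy":0,"dz":0.2,"rx":0,"ry":0,"rz":0,"grip":5.5},{"dx":0,"dy":0,"dz":0.1,"rx":0,"ry":0,"rz":0,"grip":5.5},{"dx":0,"dy":0,"dz":0,"rx":0,"ry":0,"rz":0,"grip":5.5},{"dx":0,"dy":0,"dz":0,"rx":0,"ry":0,"rz":0,"grip":5.5},{"dx":0,"dy":0,"dz":0,"rx":0,"ry":0,"rz":0,"grip":5.5},{"dx":0,"dy":0,"dz":0,"rx":0,"ry":0,"rz":0,"grip":5.5},{"dx":0,"dy":0,"dz":0,"rx":0,"ry":0,"rz":0,"grip":5.5},{"dx":0,"dy":0,"dz":0,"rx":0,"ry":0,"rz":0,"grip":5.5}]'
```

```text
time: 11.85
position: [515.6, 188.4, 54.2]
ee_rot: [-0.001, 0.749, 0.663, -0.002]
force: [-0.5, -0.3, -1.9]
opening: 59.2
grip_force: 15.0
time: 12.85
position: [517.2, 189.2, 44.6]
ee_rot: [-0.0, 0.749, 0.663, 0.0]
force: [-0.3, 0.0, -2.1]
opening: 59.2
grip_force: 15.0
```

```bash
python3 -m inch '[{"dx":0,"dy":0,"dz":0.2,"rx":0,"ry":0,"rz":0,"grip":5.5},{"dx":0,"dy":0,"dz":0.2,"rx":0,"ry":0,"rz":0,"grip":5.5},{"dx":0,"dy":0,"dz":0.1,"rx":0,"ry":0,"rz":0,"grip":5.5},{"dx":0,"dy":0,"dz":0,"rx":0,"ry":0,"rz":0,"grip":5.5},{"dx":0,"dy":0,"dz":0,"rx":0,"ry":0,"rz":0,"grip":5.5},{"dx":0,"dy":0,"dz":0,"rx":0,"ry":0,"rz":0,"grip":5.5},{"dx":0,"dy":0,"dz":0,"rx":0,"ry":0,"rz":0,"grip":5.5},{"dx":0,"dy":0,"dz":0,"rx":0,"ry":0,"rz":0,"grip":5.5},{"dx":0,"dy":0,"dz":0,"rx":0,"ry":0,"rz":0,"grip":5.5},{"dx":0,"dy":0,"dz":0,"rx":0,"ry":0,"rz":0,"grip":5.5}]'
```

```text
time: 13.85
position: [517.2, 189.2, 39.6]
ee_rot: [-0.0, 0.749, 0.663, 0.0]
force: [0.7, -0.1, -2.0]
opening: 59.4
grip_force: 15.0
```

```bash
python3 -m inch '[{"dx":0,"dy":0,"dz":0.1,"rx":0,"ry":0,"rz":0,"grip":5.5},{"dx":0,"dy":0,"dz":0.05,"rx":0,"ry":0,"rz":0,"grip":5.5},{"dx":0,"dy":0,"dz":0,"rx":0,"ry":0,"rz":0,"grip":5.5},{"dx":0,"dy":0,"dz":0,"rx":0,"ry":0,"rz":0,"grip":5.5},{"dx":0,"dy":0,"dz":0,"rx":0,"ry":0,"rz":0,"grip":5.5},{"dx":0,"dy":0,"dz":0,"rx":0,"ry":0,"rz":0,"grip":5.5},{"dx":0,"dy":0,"dz":0,"rx":0,"ry":0,"rz":0,"grip":5.5},{"dx":0,"dy":0,"dz":0,"rx":0,"ry":0,"rz":0,"grip":5.5},{"dx":0,"dy":0,"dz":0,"rx":0,"ry":0,"rz":0,"grip":5.5},{"dx":0,"dy":0,"dz":0,"rx":0,"ry":0,"rz":0,"grip":5.5}]'
```

```text
time: 14.85
position: [517.3, 189.3, 39.3]
ee_rot: [0.0, 0.749, 0.663, -0.0]
force: [-5.7, -2.1, 12.6]
opening: 59.6
grip_force: 15.0
```

Contact is confirmed: the jar is standing on the tray floor. I'll back off the push, open and rise.

```bash
python3 -m inch '[{"dx":0,"dy":0,"dz":-0.1,"rx":0,"ry":0,"rz":0,"grip":5.5},{"dx":0,"dy":0,"dz":0,"rx":0,"ry":0,"rz":0,"grip":6.3},{"dx":0,"dy":0,"dz":0,"rx":0,"ry":0,"rz":0,"grip":6.8},{"dx":0,"dy":0,"dz":0,"rx":0,"ry":0,"rz":0,"grip":7.5},{"dx":0,"dy":0,"dz":0,"rx":0,"ry":0,"rz":0,"grip":8.7},{"dx":0,"dy":0,"dz":0,"rx":0,"ry":0,"rz":0,"grip":8.7},{"dx":0,"dy":0,"dz":0,"rx":0,"ry":0,"rz":0,"grip":8.7},{"dx":0,"dy":0,"dz":-0.5,"rx":0,"ry":0,"rz":0,"grip":8.7},{"dx":0,"dy":0,"dz":-1.5,"rx":0,"ry":0,"rz":0,"grip":8.7},{"dx":0,"dy":0,"dz":-2,"rx":0,"ry":0,"rz":0,"grip":8.7}]'
python3 -m inch '[{"dx":0,"dy":0,"dz":-3,"rx":0,"ry":0,"rz":0,"grip":8.7},{"dx":0,"dy":0,"dz":-4,"rx":0,"ry":0,"rz":0,"grip":8.7},{"dx":0,"dy":0,"dz":-4,"rx":0,"ry":0,"rz":0,"grip":8.7},{"dx":0,"dy":0,"dz":-4,"rx":0,"ry":0,"rz":0,"grip":8.7},{"dx":0,"dy":0,"dz":-4,"rx":0,"ry":0,"rz":0,"grip":8.7},{"dx":0,"dy":0,"dz":-3,"rx":0,"ry":0,"rz":0,"grip":8.7},{"dx":0,"dy":0,"dz":0,"rx":0,"ry":0,"rz":0,"grip":8.7},{"dx":0,"dy":0,"dz":0,"rx":0,"ry":0,"rz":0,"grip":8.7},{"dx":0,"dy":0,"dz":0,"rx":0,"ry":0,"rz":0,"grip":8.7},{"dx":0,"dy":0,"dz":0,"rx":0,"ry":0,"rz":0,"grip":8.7}]'
python3 - <<'E'
from h import *
go([577,-168.5,290],-0.13)
t=get_image("top"); m=spotter.mark_of("top","jar"); print(m[:2], [atz(t,*x["centre"],6) for x in m[:2]])
E
```

```text
time: 15.85
position: [516.7, 189.2, 79.9]
ee_rot: [-0.0, 0.749, 0.663, -0.0]
force: [0.3, -0.2, -0.2]
opening: 86.7
grip_force: 0.0
time: 16.85
position: [516.6, 188.9, 298.1]
ee_rot: [-0.0, 0.749, 0.663, -0.001]
force: [-1.0, 0.1, -0.3]
opening: 87.0
grip_force: 0.0
tool shift cm [-34.74  10.34   0.82] tilt [-0.002 -0.    -1.   ]
rz 0.008
t 16.85 pos [516.6 188.9 298.1] az -0.122 q [ 0.27  0.17 -0.79  1.56  0.12  1.46 -0.65] F [-1.   0.1 -0.3] open 87.0 grip 0.0
[{'centre': [238.7, 237.4], 'conf': 0.97}] [array([511.199116  , 183.35528596,   6.        ])]
```

```bash
python3 -m inch '[{"dx":-2.5,"dy":0.75,"dz":0,"rx":0,"ry":0,"rz":0,"grip":8.7},{"dx":-4,"dy":1.2,"dz":0,"rx":0,"ry":0,"rz":0,"grip":8.7},{"dx":-4,"dy":1.2,"dz":0,"rx":0,"ry":0,"rz":0,"grip":8.7},{"dx":-4,"dy":1.2,"dz":0,"rx":0,"ry":0,"rz":0,"grip":8.7},{"dx":-4,"dy":1.2,"dz":0,"rx":0,"ry":0,"rz":0,"grip":8.7},{"dx":-4,"dy":1.2,"dz":0,"rx":0,"ry":0,"rz":0,"grip":8.7},{"dx":-4,"dy":1.2,"dz":0,"rx":0,"ry":0,"rz":0,"grip":8.7},{"dx":-4,"dy":1.2,"dz":0,"rx":0,"ry":0,"rz":0,"grip":8.7},{"dx":-3,"dy":0.9,"dz":0,"rx":0,"ry":0,"rz":0,"grip":8.7},{"dx":-1.2,"dy":0.3,"dz":0,"rx":0,"ry":0,"rz":0,"grip":8.7}]'
python3 -m inch '[{"dx":0,"dy":0,"dz":1,"rx":0,"ry":0,"rz":0,"grip":8.7},{"dx":0,"dy":0,"dz":1.5,"rx":0,"ry":0,"rz":0,"grip":8.7},{"dx":0,"dy":0,"dz":1.5,"rx":0,"ry":0,"rz":0,"grip":8.7},{"dx":0,"dy":0,"dz":1,"rx":0,"ry":0,"rz":0,"grip":8.7},{"dx":0,"dy":0,"dz":0,"rx":0,"ry":0,"rz":0,"grip":8.7},{"dx":0,"dy":0,"dz":0,"rx":0,"ry":0,"rz":0,"grip":8.7},{"dx":0,"dy":0,"dz":0,"rx":0,"ry":0,"rz":0,"grip":8.7},{"dx":0,"dy":0,"dz":0,"rx":0,"ry":0,"rz":0,"grip":8.7},{"dx":0,"dy":0,"dz":0,"rx":0,"ry":0,"rz":0,"grip":8.7},{"dx":0,"dy":0,"dz":0,"rx":0,"ry":0,"rz":0,"grip":8.7}]'
python3 - <<'E'
from h import *
go([577,-168.5,156],-0.13)
w=get_image("wrist"); save(w,"w5"); print(proj(w,[577,-168.5,218.5]))
E
```

```text
time: 17.95
position: [577.2, -172.0, 297.8]
ee_rot: [-0.001, 0.75, 0.661, -0.001]
force: [-0.9, 0.6, 0.3]
opening: 86.7
grip_force: 0.0
time: 18.95
position: [577.8, -167.9, 249.3]
ee_rot: [0.0, 0.749, 0.663, 0.0]
force: [-1.4, -1.1, 0.0]
opening: 86.9
grip_force: 0.0
tool shift cm [-0.07 -0.07  9.33] tilt [ 0. -0. -1.]
rz 0.008
t 18.95 pos [ 577.8 -167.9  249.3] az -0.122 q [ 0.65  0.27 -0.54  1.53  0.14  1.39 -0.02] F [-1.4 -1.1  0. ] open 86.9 grip 0.0
(np.float64(228.4266924176831), np.float64(320.9940154101216))
```

View pics/w5.png

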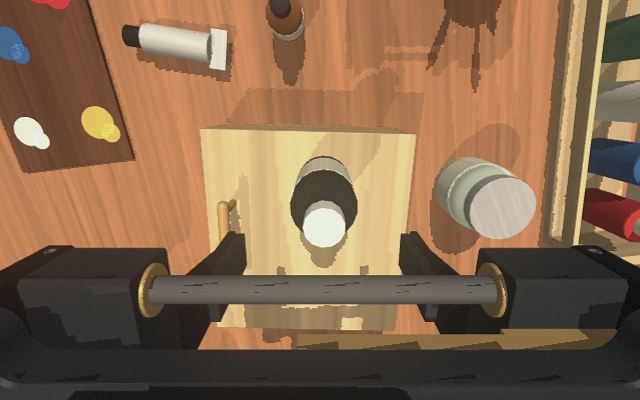

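The cap is at (227, 324), where it was predicted (228, 321), and centred between the fingers. I'll lower onto the body and grip.

```bash
python3 -m inch '[{"dx":0,"dy":0.1,"dz":1.5,"rx":0,"ry":0,"rz":0,"grip":8.7},{"dx":0,"dy":0,"dz":2,"rx":0,"ry":0,"rz":0,"grip":8.7},{"dx":0,"dy":0,"dz":2,"rx":0,"ry":0,"rz":0,"grip":8.7},{"dx":0,"dy":0,"dz":2,"rx":0,"ry":0,"rz":0,"grip":8.7},{"dx":0,"dy":0,"dz":1,"rx":0,"ry":0,"rz":0,"grip":8.7},{"dx":0,"dy":0,"dz":0.7,"rx":0,"ry":0,"rz":0,"grip":8.7},{"dx":0,"dy":0,"dz":0,"rx":0,"ry":0,"rz":0,"grip":8.7},{"dx":0,"dy":0,"dz":0,"rx":0,"ry":0,"rz":0,"grip":5},{"dx":0,"dy":0,"dz":0,"rx":0,"ry":0,"rz":0,"grip":5},{"dx":0,"dy":0,"dz":0,"rx":0,"ry":0,"rz":0,"grip":5}]' 15
python3 -m inch '[{"dx":0,"dy":0,"dz":0,"rx":0,"ry":0,"rz":0,"grip":5},{"dx":0,"dy":0,"dz":0,"rx":0,"ry":0,"rz":0,"grip":5},{"dx":0,"dy":0,"dz":0,"rx":0,"ry":0,"rz":0,"grip":5},{"dx":0,"dy":0,"dz":0,"rx":0,"ry":0,"rz":0,"grip":5},{"dx":0,"dy":0,"dz":0,"rx":0,"ry":0,"rz":0,"grip":5},{"dx":0,"dy":0,"dz":0,"rx":0,"ry":0,"rz":0,"grip":5},{"dx":0,"dy":0,"dz":0,"rx":0,"ry":0,"rz":0,"grip":5},{"dx":0,"dy":0,"dz":0,"rx":0,"ry":0,"rz":0,"grip":5},{"dx":0,"dy":0,"dz":0,"rx":0,"ry":0,"rz":0,"grip":5},{"dx":0,"dy":0,"dz":0,"rx":0,"ry":0,"rz":0,"grip":5}]'
```

```text
time: 20.0
position: [579.1, -168.0, 157.8]
ee_rot: [0.001, 0.749, 0.663, 0.0]
force: [-0.4, -0.6, -0.0]
opening: 70.7
grip_force: 0.0
time: 21.0
position: [578.8, -168.0, 157.2]
ee_rot: [0.0, 0.749, 0.663, 0.0]
force: [1.3, -0.6, 3.4]
opening: 53.4
grip_force: 15.0
```

```bash
python3 -m inch '[{"dx":0,"dy":0,"dz":-0.3,"rx":0,"ry":0,"rz":0,"grip":5},{"dx":0,"dy":0,"dz":-0.7,"rx":0,"ry":0,"rz":0,"grip":5},{"dx":0,"dy":0,"dz":-1,"rx":0,"ry":0,"rz":0,"grip":5},{"dx":0,"dy":0,"dz":-1.5,"rx":0,"ry":0,"rz":0,"grip":5},{"dx":0,"dy":0,"dz":-1.5,"rx":0,"ry":0,"rz":0,"grip":5},{"dx":0,"dy":0,"dz":-1.5,"rx":0,"ry":0,"rz":0,"grip":5},{"dx":0,"dy":0,"dz":-1.5,"rx":0,"ry":0,"rz":0,"grip":5},{"dx":0,"dy":0,"dz":-1,"rx":0,"ry":0,"rz":0,"grip":5},{"dx":0,"dy":0,"dz":-0.5,"rx":0,"ry":0,"rz":0,"grip":5},{"dx":0,"dy":0,"dz":0,"rx":0,"ry":0,"rz":0,"grip":5}]'
python3 - <<'E'
from h import *
go([604,208,240])
E
```

```text
time: 22.0
position: [578.9, -168.0, 252.7]
ee_rot: [0.0, 0.749, 0.663, 0.0]
force: [-0.5, -0.4, -1.6]
opening: 53.2
grip_force: 15.0
tool shift cm [37.63 -2.09  1.27] tilt [ 0.001 -0.    -1.   ]
t 22.0 pos [ 578.9 -168.   252.7] az -0.122 q [ 0.65  0.27 -0.54  1.52  0.14  1.39 -0.02] F [-0.5 -0.4 -1.6] open 53.2 grip 15.0
```

```bash
python3 -m inch '[{"dx":0.6,"dy":0,"dz":0,"rx":0,"ry":0,"rz":0,"grip":5},{"dx":1.2,"dy":-0.1,"dz":0,"rx":0,"ry":0,"rz":0,"grip":5},{"dx":1.8,"dy":-0.1,"dz":0,"rx":0,"ry":0,"rz":0,"grip":5},{"dx":2.4,"dy":-0.14,"dz":0,"rx":0,"ry":0,"rz":0,"grip":5},{"dx":2.5,"dy":-0.14,"dz":0,"rx":0,"ry":0,"rz":0,"grip":5},{"dx":2.5,"dy":-0.14,"dz":0,"rx":0,"ry":0,"rz":0,"grip":5},{"dx":2.5,"dy":-0.14,"dz":0,"rx":0,"ry":0,"rz":0,"grip":5},{"dx":2.5,"dy":-0.14,"dz":0,"rx":0,"ry":0,"rz":0,"grip":5},{"dx":2.5,"dy":-0.14,"dz":0,"rx":0,"ry":0,"rz":0,"grip":5},{"dx":2.5,"dy":-0.14,"dz":0,"rx":0,"ry":0,"rz":0,"grip":5}]'
python3 -m inch '[{"dx":2.5,"dy":-0.14,"dz":0,"rx":0,"ry":0,"rz":0,"grip":5},{"dx":2.5,"dy":-0.14,"dz":0,"rx":0,"ry":0,"rz":0,"grip":5},{"dx":2.5,"dy":-0.14,"dz":0,"rx":0,"ry":0,"rz":0,"grip":5},{"dx":2.5,"dy":-0.14,"dz":0,"rx":0,"ry":0,"rz":0,"grip":5},{"dx":2.5,"dy":-0.14,"dz":0,"rx":0,"ry":0,"rz":0,"grip":5},{"dx":1.8,"dy":-0.1,"dz":0,"rx":0,"ry":0,"rz":0,"grip":5},{"dx":1.2,"dy":-0.1,"dz":0,"rx":0,"ry":0,"rz":0,"grip":5},{"dx":0.7,"dy":0,"dz":0,"rx":0,"ry":0,"rz":0,"grip":5},{"dx":0.4,"dy":0,"dz":0,"rx":0,"ry":0,"rz":0,"grip":5},{"dx":0,"dy":0,"dz":0,"rx":0,"ry":0,"rz":0,"grip":5}]'
python3 - <<'E'
from h import *
go([604,208,75])
E
```

```text
time: 23.0
position: [591.9, 44.3, 251.6]
ee_rot: [-0.0, 0.749, 0.663, -0.0]
force: [0.3, 0.5, -2.0]
opening: 53.5
grip_force: 15.0
time: 24.0
position: [603.8, 207.7, 251.9]
ee_rot: [-0.0, 0.749, 0.663, -0.0]
force: [0.6, -0.0, -1.8]
opening: 53.1
grip_force: 15.0
tool shift cm [ 0.03  0.02 17.69] tilt [-0. -0. -1.]
t 24.0 pos [603.8 207.7 251.9] az -0.122 q [ 0.13  0.38 -0.71  1.42  0.25  1.43 -0.7 ] F [ 0.6 -0.  -1.8] open 53.1 grip 15.0
```

```bash
python3 -m inch '[{"dx":0,"dy":0,"dz":1,"rx":0,"ry":0,"rz":0,"grip":5},{"dx":0,"dy":0,"dz":2,"rx":0,"ry":0,"rz":0,"grip":5},{"dx":0,"dy":0,"dz":2.5,"rx":0,"ry":0,"rz":0,"grip":5},{"dx":0,"dy":0,"dz":2.5,"rx":0,"ry":0,"rz":0,"grip":5},{"dx":0,"dy":0,"dz":2.5,"rx":0,"ry":0,"rz":0,"grip":5},{"dx":0,"dy":0,"dz":2.5,"rx":0,"ry":0,"rz":0,"grip":5},{"dx":0,"dy":0,"dz":2,"rx":0,"ry":0,"rz":0,"grip":5},{"dx":0,"dy":0,"dz":1,"rx":0,"ry":0,"rz":0,"grip":5},{"dx":0,"dy":0,"dz":0.7,"rx":0,"ry":0,"rz":0,"grip":5},{"dx":0,"dy":0,"dz":0.3,"rx":0,"ry":0,"rz":0,"grip":5}]'
python3 -m inch '[{"dx":0,"dy":0,"dz":0.2,"rx":0,"ry":0,"rz":0,"grip":5},{"dx":0,"dy":0,"dz":0.2,"rx":0,"ry":0,"rz":0,"grip":5},{"dx":0,"dy":0,"dz":0.1,"rx":0,"ry":0,"rz":0,"grip":5},{"dx":0,"dy":0,"dz":0.1,"rx":0,"ry":0,"rz":0,"grip":5},{"dx":0,"dy":0,"dz":0,"rx":0,"ry":0,"rz":0,"grip":5},{"dx":0,"dy":0,"dz":0,"rx":0,"ry":0,"rz":0,"grip":5},{"dx":0,"dy":0,"dz":0,"rx":0,"ry":0,"rz":0,"grip":5},{"dx":0,"dy":0,"dz":0,"rx":0,"ry":0,"rz":0,"grip":5},{"dx":0,"dy":0,"dz":0,"rx":0,"ry":0,"rz":0,"grip":5},{"dx":0,"dy":0,"dz":0,"rx":0,"ry":0,"rz":0,"grip":5}]'
```

```text
time: 25.0
position: [603.9, 207.4, 81.8]
ee_rot: [-0.0, 0.749, 0.662, -0.0]
force: [0.8, -0.1, -2.3]
opening: 53.4
grip_force: 15.0
time: 26.0
position: [603.8, 207.8, 76.1]
ee_rot: [-0.0, 0.749, 0.663, 0.0]
force: [-0.7, 0.3, -2.4]
opening: 53.6
grip_force: 15.0
```

```bash
python3 -m inch '[{"dx":0,"dy":0,"dz":0.1,"rx":0,"ry":0,"rz":0,"grip":5},{"dx":0,"dy":0,"dz":0.05,"rx":0,"ry":0,"rz":0,"grip":5},{"dx":0,"dy":0,"dz":0,"rx":0,"ry":0,"rz":0,"grip":5},{"dx":0,"dy":0,"dz":0,"rx":0,"ry":0,"rz":0,"grip":5},{"dx":0,"dy":0,"dz":0,"rx":0,"ry":0,"rz":0,"grip":5},{"dx":0,"dy":0,"dz":0,"rx":0,"ry":0,"rz":0,"grip":5},{"dx":0,"dy":0,"dz":0,"rx":0,"ry":0,"rz":0,"grip":5},{"dx":0,"dy":0,"dz":0,"rx":0,"ry":0,"rz":0,"grip":5},{"dx":0,"dy":0,"dz":0,"rx":0,"ry":0,"rz":0,"grip":5},{"dx":0,"dy":0,"dz":0,"rx":0,"ry":0,"rz":0,"grip":5}]'
```

```text
time: 27.0
position: [603.9, 207.8, 74.8]
ee_rot: [0.0, 0.749, 0.663, 0.0]
force: [-2.8, -1.2, 4.2]
opening: 53.1
grip_force: 15.0
```

The bottle is touching the floor, so I can release it. The jar top is at 64 mm, and at 75 mm the fingertips are above it.

```bash
python3 -m inch '[{"dx":0,"dy":0,"dz":-0.05,"rx":0,"ry":0,"rz":0,"grip":5},{"dx":0,"dy":0,"dz":0,"rx":0,"ry":0,"rz":0,"grip":5.7},{"dx":0,"dy":0,"dz":0,"rx":0,"ry":0,"rz":0,"grip":6.2},{"dx":0,"dy":0,"dz":0,"rx":0,"ry":0,"rz":0,"grip":7},{"dx":0,"dy":0,"dz":0,"rx":0,"ry":0,"rz":0,"grip":8.7},{"dx":0,"dy":0,"dz":0,"rx":0,"ry":0,"rz":0,"grip":8.7},{"dx":0,"dy":0,"dz":0,"rx":0,"ry":0,"rz":0,"grip":8.7},{"dx":0,"dy":0,"dz":0,"rx":0,"ry":0,"rz":0,"grip":8.7},{"dx":0,"dy":0,"dz":-0.5,"rx":0,"ry":0,"rz":0,"grip":8.7},{"dx":0,"dy":0,"dz":-1.5,"rx":0,"ry":0,"rz":0,"grip":8.7}]'
python3 -m inch '[{"dx":0,"dy":0,"dz":-2,"rx":0,"ry":0,"rz":0,"grip":8.7},{"dx":0,"dy":0,"dz":-3,"rx":0,"ry":0,"rz":0,"grip":8.7},{"dx":0,"dy":0,"dz":-3,"rx":0,"ry":0,"rz":0,"grip":8.7},{"dx":0,"dy":0,"dz":-3,"rx":0,"ry":0,"rz":0,"grip":8.7},{"dx":0,"dy":0,"dz":-3,"rx":0,"ry":0,"rz":0,"grip":8.7},{"dx":0,"dy":0,"dz":-1,"rx":0,"ry":0,"rz":0,"grip":8.7},{"dx":0,"dy":0,"dz":0,"rx":0,"ry":0,"rz":0,"grip":8.7},{"dx":0,"dy":0,"dz":0,"rx":0,"ry":0,"rz":0,"grip":8.7},{"dx":0,"dy":0,"dz":0,"rx":0,"ry":0,"rz":0,"grip":8.7},{"dx":0,"dy":0,"dz":0,"rx":0,"ry":0,"rz":0,"grip":8.7}]'
python3 - <<'E'
from h import *
go([473.5,-224,200],-0.135)
save(get_image("scene"),"s6")
E
```

```text
time: 28.0
position: [602.9, 207.4, 94.5]
ee_rot: [-0.001, 0.749, 0.663, -0.001]
force: [-0.4, 0.9, -0.4]
opening: 86.7
grip_force: 0.0
time: 29.0
position: [603.3, 207.5, 243.7]
ee_rot: [-0.0, 0.749, 0.663, -0.001]
force: [-0.4, 0.8, 0.6]
opening: 87.0
grip_force: 0.0
tool shift cm [-44.4   -7.63   4.42] tilt [-0.002 -0.001 -1.   ]
rz 0.013
t 29.0 pos [603.3 207.5 243.7] az -0.122 q [ 0.13  0.39 -0.71  1.43  0.25  1.42 -0.7 ] F [-0.4  0.8  0.6] open 87.0 grip 0.0
```

View pics/s6.png

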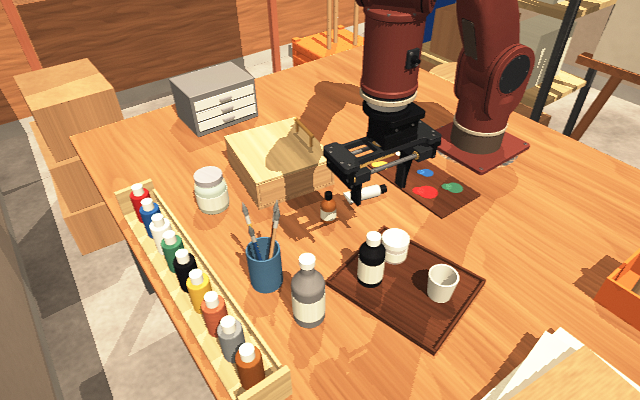

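The bottle (371, 262) and the jar (395, 245) both stand upright in the tray and nothing else has moved. Next is the handle.

```bash
python3 -m inch '[{"dx":-3,"dy":-0.5,"dz":0,"rx":0,"ry":0,"rz":0,"grip":8.7},{"dx":-4,"dy":-0.7,"dz":0,"rx":0,"ry":0,"rz":0,"grip":8.7},{"dx":-4,"dy":-0.7,"dz":0,"rx":0,"ry":0,"rz":0,"grip":8.7},{"dx":-4,"dy":-0.7,"dz":0,"rx":0,"ry":0,"rz":0,"grip":8.7},{"dx":-4,"dy":-0.7,"dz":0,"rx":0,"ry":0,"rz":0,"grip":8.7},{"dx":-4,"dy":-0.7,"dz":0,"rx":0,"ry":0,"rz":0,"grip":8.7},{"dx":-4,"dy":-0.7,"dz":0,"rx":0,"ry":0,"rz":0,"grip":8.7},{"dx":-4,"dy":-0.7,"dz":0,"rx":0,"ry":0,"rz":0,"grip":8.7},{"dx":-4,"dy":-0.7,"dz":0,"rx":0,"ry":0,"rz":0,"grip":8.7},{"dx":-4,"dy":-0.7,"dz":0,"rx":0,"ry":0,"rz":0,"grip":8.7}]'
python3 -m inch '[{"dx":-4,"dy":-0.7,"dz":0,"rx":0,"ry":0,"rz":0,"grip":8.7},{"dx":-1.4,"dy":-0.1,"dz":0,"rx":0,"ry":0,"rz":0,"grip":8.7},{"dx":0,"dy":0,"dz":1.5,"rx":0,"ry":0,"rz":0.013,"grip":8.7},{"dx":0,"dy":0,"dz":1.5,"rx":0,"ry":0,"rz":0,"grip":8.7},{"dx":0,"dy":0,"dz":1,"rx":0,"ry":0,"rz":0,"grip":8.7},{"dx":0,"dy":0,"dz":0,"rx":0,"ry":0,"rz":0,"grip":8.7},{"dx":0,"dy":0,"dz":0,"rx":0,"ry":0,"rz":0,"grip":8.7},{"dx":0,"dy":0,"dz":0,"rx":0,"ry":0,"rz":0,"grip":8.7},{"dx":0,"dy":0,"dz":0,"rx":0,"ry":0,"rz":0,"grip":8.7},{"dx":0,"dy":0,"dz":0,"rx":0,"ry":0,"rz":0,"grip":8.7}]'
python3 - <<'E'
from h import *
go([473.5,-224,123.5-18.7],-0.135)
w=get_image("wrist"); save(w,"w7"); np.savez("w7.npz",T=w["T"],K=w["K"])
for n,p in[("bar",[473.5,-224,123.5]),("barL",[481,-169.3,123.5]),("barR",[466,-279,123.5])]: print(n,proj(w,p))
print(spotter.mark_of("wrist","lid_handle"))
E
```

```text
time: 30.05
position: [487.9, -172.5, 244.8]
ee_rot: [-0.0, 0.749, 0.663, -0.0]
force: [0.2, -0.0, -0.3]
opening: 87.1
grip_force: 0.0
time: 31.05
position: [474.6, -223.7, 205.5]
ee_rot: [0.0, 0.753, 0.658, 0.0]
force: [-0.3, 0.2, 0.3]
opening: 87.1
grip_force: 0.0
tool shift cm [-0.04 -0.11 10.07] tilt [ 0.001 -0.    -1.   ]
rz 0.0
t 31.05 pos [ 474.6 -223.7  205.5] az -0.135 q [ 0.78  0.12 -0.46  1.77  0.06  1.26  0.18] F [-0.3  0.2  0.3] open 87.1 grip 0.0
bar (np.float64(203.77452093400336), np.float64(320.7866819452488))
barL (np.float64(135.2596816426012), np.float64(320.7182103447518))
barR (np.float64(264.518832458008), np.float64(320.89434529335836))
[{'centre': [203.9, 321.7], 'conf': 0.77}]
```

View pics/w7.png

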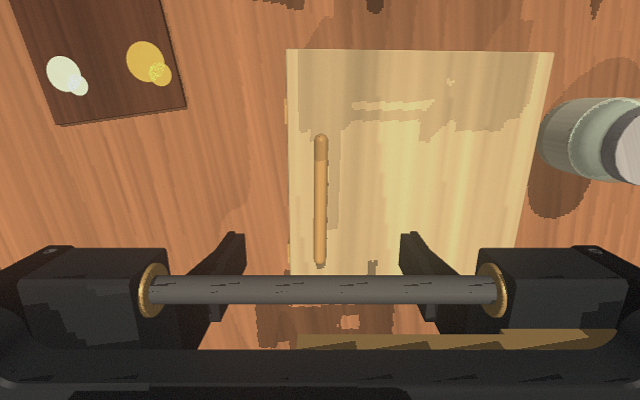

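The bar lies along col 321, from row 135 to 265, centred and square between the fingers. The prediction (col 321) and the detector (204, 322) agree. I'll descend, grip, and work out the arc.

```bash
python3 -m inch '[{"dx":0,"dy":0,"dz":1.5,"rx":0,"ry":0,"rz":0,"grip":6},{"dx":0,"dy":0,"dz":2,"rx":0,"ry":0,"rz":0,"grip":6},{"dx":0,"dy":0,"dz":2,"rx":0,"ry":0,"rz":0,"grip":6},{"dx":0,"dy":0,"dz":2,"rx":0,"ry":0,"rz":0,"grip":6},{"dx":0,"dy":0,"dz":1.5,"rx":0,"ry":0,"rz":0,"grip":6},{"dx":0,"dy":0,"dz":1,"rx":0,"ry":0,"rz":0,"grip":6},{"dx":0,"dy":0,"dz":0,"rx":0,"ry":0,"rz":0,"grip":6},{"dx":0,"dy":0,"dz":0,"rx":0,"ry":0,"rz":0,"grip":0.6},{"dx":0,"dy":0,"dz":0,"rx":0,"ry":0,"rz":0,"grip":0.6},{"dx":0,"dy":0,"dz":0,"rx":0,"ry":0,"rz":0,"grip":0.6}]' 30
python3 -m inch '[{"dx":0,"dy":0,"dz":0,"rx":0,"ry":0,"rz":0,"grip":0.6},{"dx":0,"dy":0,"dz":0,"rx":0,"ry":0,"rz":0,"grip":0.6},{"dx":0,"dy":0,"dz":0,"rx":0,"ry":0,"rz":0,"grip":0.6},{"dx":0,"dy":0,"dz":0,"rx":0,"ry":0,"rz":0,"grip":0.6},{"dx":0,"dy":0,"dz":0,"rx":0,"ry":0,"rz":0,"grip":0.6},{"dx":0,"dy":0,"dz":0,"rx":0,"ry":0,"rz":0,"grip":0.6},{"dx":0,"dy":0,"dz":0,"rx":0,"ry":0,"rz":0,"grip":0.6},{"dx":0,"dy":0,"dz":0,"rx":0,"ry":0,"rz":0,"grip":0.6},{"dx":0,"dy":0,"dz":0,"rx":0,"ry":0,"rz":0,"grip":0.6},{"dx":0,"dy":0,"dz":0,"rx":0,"ry":0,"rz":0,"grip":0.6}]' 30
python3 - <<'E'
from h import *
go([473.5,-224,104.8],-0.135)
a=np.radians(np.r_[0,1,np.arange(3,61,2.0),60]); P=np.c_[-19*np.cos(a)+4.3*np.sin(a),19*np.sin(a)+4.3*np.cos(a)]
print(np.degrees(a).round(),np.diff(P,axis=0).round(2).tolist())
E
```

```text
time: 32.15
position: [474.8, -223.9, 105.9]
ee_rot: [0.001, 0.753, 0.658, 0.0]
force: [0.2, 0.9, -0.8]
opening: 43.2
grip_force: 0.0
time: 33.15
position: [472.8, -223.5, 104.9]
ee_rot: [-0.001, 0.753, 0.658, -0.001]
force: [-6.7, 0.9, 5.9]
opening: 10.2
grip_force: 30.0
tool shift cm [-0.04  0.07  0.01] tilt [-0.003  0.001 -1.   ]
rz -0.0
t 33.15 pos [ 472.8 -223.5  104.9] az -0.135 q [ 0.77  0.21 -0.46  1.89  0.11  1.07  0.13] F [-6.7  0.9  5.9] open 10.2 grip 30.0
[ 0.  1.  3.  5.  7.  9. 11. 13. 15. 17. 19. 21. 23. 25. 27. 29. 31. 33.
 35. 37. 39. 41. 43. 45. 47. 49. 51. 53. 55. 57. 59. 60.] [[0.08, 0.33], [0.17, 0.66], [0.2, 0.65], [0.22, 0.64], [0.24, 0.64], [0.26, 0.63], [0.28, 0.62], [0.31, 0.61], [0.33, 0.6], [0.35, 0.58], [0.37, 0.57], [0.39, 0.56], [0.41, 0.54], [0.43, 0.53], [0.44, 0.52], [0.46, 0.5], [0.48, 0.48], [0.5, 0.47], [0.51, 0.45], [0.53, 0.43], [0.54, 0.41], [0.56, 0.39], [0.57, 0.37], [0.58, 0.35], [0.59, 0.33], [0.6, 0.31], [0.62, 0.29], [0.62, 0.27], [0.63, 0.25], [0.64, 0.22], [0.32, 0.1]]
```

Gripped, with an opening of about 10–11 mm that matches the bar. I'll ease off the 2 mm side offset and follow the arc to about 17°.

```bash
python3 -m inch '[{"dx":0,"dy":-0.15,"dz":0,"rx":0,"ry":0,"rz":0,"grip":0.6},{"dx":0,"dy":0.08,"dz":-0.33,"rx":0,"ry":0,"rz":0,"grip":0.6},{"dx":0,"dy":0.17,"dz":-0.66,"rx":0,"ry":0,"rz":0,"grip":0.6},{"dx":0,"dy":0.2,"dz":-0.65,"rx":0,"ry":0,"rz":0,"grip":0.6},{"dx":0,"dy":0.22,"dz":-0.64,"rx":0,"ry":0,"rz":0,"grip":0.6},{"dx":0,"dy":0.24,"dz":-0.64,"rx":0,"ry":0,"rz":0,"grip":0.6},{"dx":0,"dy":0.26,"dz":-0.63,"rx":0,"ry":0,"rz":0,"grip":0.6},{"dx":0,"dy":0.28,"dz":-0.62,"rx":0,"ry":0,"rz":0,"grip":0.6},{"dx":0,"dy":0.31,"dz":-0.61,"rx":0,"ry":0,"rz":0,"grip":0.6},{"dx":0,"dy":0.33,"dz":-0.6,"rx":0,"ry":0,"rz":0,"grip":0.6}]'
python3 - <<'E'
from h import *
go([473.5,-224,104.8],-0.135)
E
```

```text
time: 34.15
position: [493.1, -226.5, 159.2]
ee_rot: [-0.0, 0.753, 0.658, -0.001]
force: [-5.5, -2.5, -0.3]
opening: 9.8
grip_force: 30.0
tool shift cm [-0.01 -1.96  5.45] tilt [-0.001  0.    -1.   ]
rz -0.0
t 34.15 pos [ 493.1 -226.5  159.2] az -0.135 q [ 0.76  0.19 -0.46  1.79  0.09  1.18  0.14] F [-5.5 -2.5 -0.3] open 9.8 grip 30.0
```

```bash
python3 -m inch '[{"dx":0,"dy":0.32,"dz":-0.58,"rx":0,"ry":0,"rz":0,"grip":0.6},{"dx":0,"dy":0.35,"dz":-0.57,"rx":0,"ry":0,"rz":0,"grip":0.6},{"dx":0,"dy":0.38,"dz":-0.56,"rx":0,"ry":0,"rz":0,"grip":0.6},{"dx":0,"dy":0.41,"dz":-0.54,"rx":0,"ry":0,"rz":0,"grip":0.6},{"dx":0,"dy":0.43,"dz":-0.53,"rx":0,"ry":0,"rz":0,"grip":0.6},{"dx":0,"dy":0.44,"dz":-0.52,"rx":0,"ry":0,"rz":0,"grip":0.6},{"dx":0,"dy":0.46,"dz":-0.5,"rx":0,"ry":0,"rz":0,"grip":0.6},{"dx":0,"dy":0.48,"dz":-0.48,"rx":0,"ry":0,"rz":0,"grip":0.6},{"dx":0,"dy":0.5,"dz":-0.47,"rx":0,"ry":0,"rz":0,"grip":0.6},{"dx":0,"dy":0.51,"dz":-0.45,"rx":0,"ry":0,"rz":0,"grip":0.6}]'
python3 - <<'E'
from h import *
go([473.5,-224,104.8],-0.135)
E
```

```text
time: 35.15
position: [534.7, -232.7, 212.3]
ee_rot: [-0.001, 0.754, 0.657, -0.001]
force: [-13.2, -1.2, 10.2]
opening: 10.1
grip_force: 30.0
tool shift cm [ 0.04 -6.16 10.76] tilt [-0.003 -0.001 -1.   ]
rz -0.001
t 35.15 pos [ 534.7 -232.7  212.3] az -0.136 q [ 0.73  0.24 -0.46  1.63  0.11  1.3   0.11] F [-13.2  -1.2  10.2] open 10.1 grip 30.0
```

```bash
python3 -m inch '[{"dx":0,"dy":0.48,"dz":-0.49,"rx":0,"ry":0,"rz":0,"grip":0.6},{"dx":0,"dy":0.49,"dz":-0.47,"rx":0,"ry":0,"rz":0,"grip":0.6},{"dx":0,"dy":0.51,"dz":-0.45,"rx":0,"ry":0,"rz":0,"grip":0.6},{"dx":0,"dy":0.53,"dz":-0.42,"rx":0,"ry":0,"rz":0,"grip":0.6},{"dx":0,"dy":0.54,"dz":-0.4,"rx":0,"ry":0,"rz":0,"grip":0.6},{"dx":0,"dy":0.57,"dz":-0.35,"rx":0,"ry":0,"rz":0,"grip":0.6},{"dx":0,"dy":0.6,"dz":-0.31,"rx":0,"ry":0,"rz":0,"grip":0.6},{"dx":0,"dy":0.3,"dz":-0.14,"rx":0,"ry":0,"rz":0,"grip":0.6},{"dx":0,"dy":0,"dz":0,"rx":0,"ry":0,"rz":0,"grip":0.6},{"dx":0,"dy":0,"dz":0,"rx":0,"ry":0,"rz":0,"grip":0.6}]'
python3 - <<'E'
from h import *
go([473.5,-224,104.8],-0.135)
E
```

```text
time: 36.15
position: [576.0, -238.7, 241.4]
ee_rot: [0.001, 0.754, 0.657, -0.0]
force: [-2.3, -5.1, -1.0]
opening: 9.6
grip_force: 30.0
tool shift cm [  0.08 -10.36  13.65] tilt [ 0.    -0.001 -1.   ]
rz -0.001
t 36.15 pos [ 576.  -238.7  241.4] az -0.136 q [ 0.69  0.31 -0.46  1.49  0.14  1.38  0.08] F [-2.3 -5.1 -1. ] open 9.6 grip 30.0
```

```bash
python3 -m inch '[{"dx":0,"dy":0.31,"dz":-0.15,"rx":0,"ry":0,"rz":0,"grip":0.6},{"dx":0,"dy":0.61,"dz":-0.29,"rx":0,"ry":0,"rz":0,"grip":0.6},{"dx":0,"dy":0.62,"dz":-0.27,"rx":0,"ry":0,"rz":0,"grip":0.6},{"dx":0,"dy":0.63,"dz":-0.23,"rx":0,"ry":0,"rz":0,"grip":0.6},{"dx":0,"dy":0.32,"dz":-0.11,"rx":0,"ry":0,"rz":0,"grip":0.6},{"dx":0,"dy":0,"dz":0,"rx":0,"ry":0,"rz":0,"grip":0.6},{"dx":0,"dy":0,"dz":0,"rx":0,"ry":0,"rz":0,"grip":0.6},{"dx":0,"dy":0,"dz":0,"rx":0,"ry":0,"rz":0,"grip":0.6},{"dx":0,"dy":0,"dz":0,"rx":0,"ry":0,"rz":0,"grip":0.6},{"dx":0,"dy":0,"dz":0,"rx":0,"ry":0,"rz":0,"grip":0.6}]'
python3 - <<'E'
from h import *
s,p,M=st()
go([473.5,-224,104.8],-0.135)
d=np.hypot(p[0]-473,p[1]+223.7); z=p[2]-104.8
print("angle",np.degrees(np.arctan2(43+z,190-d)-np.arctan2(43,190)),"r",np.hypot(43+z,190-d))
im=get_image("scene"); im2=get_image("wrist")
cv2.imwrite("pics/f8.png",np.vstack([cv2.resize(im["frame"][60:360,100:500,::-1],(400,300)),cv2.resize(im2["frame"][:,:,::-1],(400,250))]))
for l in["lid_handle","lid_hinge","jar","bottle","cup","small_bottle","tube"]:
    m=spotter.mark_of("top",l) or [{"centre":None}]; print(l,m[0])
E
```

```text
time: 37.15
position: [600.5, -242.4, 252.2]
ee_rot: [0.001, 0.754, 0.657, -0.0]
force: [-2.8, -6.1, 1.5]
opening: 9.6
grip_force: 30.0
tool shift cm [  0.12 -12.85  14.73] tilt [ 0.    -0.002 -1.   ]
rz -0.002
t 37.15 pos [ 600.5 -242.4  252.2] az -0.137 q [ 0.66  0.35 -0.46  1.41  0.16  1.42  0.07] F [-2.8 -6.1  1.5] open 9.6 grip 30.0
angle 59.455191434674404 r 199.99355661705917
lid_handle {'centre': [259.6, 416.8], 'conf': 0.83}
lid_hinge {'centre': [180.0, 422.5], 'conf': 0.84}
jar {'centre': [238.7, 237.4], 'conf': 0.97}
bottle {'centre': [214.3, 391.9], 'conf': 0.78}
cup {'centre': None}
small_bottle {'centre': [221.4, 209.7], 'conf': 0.67}
tube {'centre': [280.4, 314.3], 'conf': 0.8}
```

View pics/f8.png

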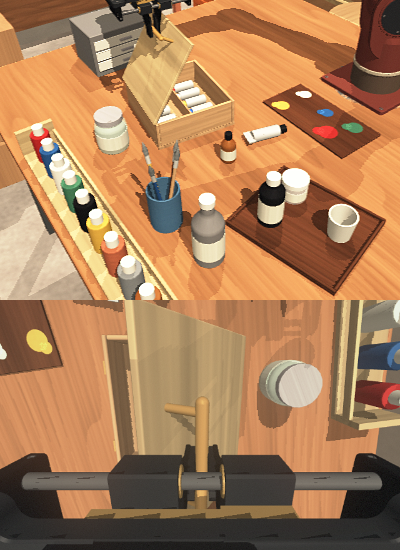

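The lid stands open with the bar in the fingers and box, tray and bystanders in order. I'll check the angle by projecting the lid's free corners at several angles against the picture, where they appear at about (80, 243) and (120, 293).

Run:
```python
from h import *
s=get_image("scene"); y=-0.135; X=np.array([np.cos(y),np.sin(y),0]); Y=np.array([-np.sin(y),np.cos(y),0]); C=np.array([552,-236,0.])
f=s["frame"][60:160,215:315,::-1]; f=cv2.resize(f,(600,600),interpolation=cv2.INTER_CUBIC)
for a,col in((52,(255,0,0)),(60,(0,0,255)),(68,(0,160,0))):
    t=np.radians(a); q=[]
    for u,v in((0,-120),(0,120),(220,120),(220,-120)):
        x=-u*np.cos(t)+8*np.sin(t); z=u*np.sin(t)+8*np.cos(t)
        r,c=proj(s,C+X*(110+x)+Y*v+[0,0,80.5+z]); q.append(((c-215)*6,(r-60)*6))
    cv2.polylines(f,[np.array(q).astype(np.int32)],True,col,1)
cv2.imwrite("pics/f9.png",f); go([0,0,0])
```

```text
tool shift cm [ 15.88 -62.81  25.15] tilt [ 0.    -0.002 -1.   ]
t 37.65 pos [ 600.5 -242.4  252.2] az -0.137 q [ 0.66  0.35 -0.46  1.41  0.16  1.42  0.07] F [-3.5 -6.1  1.1] open 10.0 grip 30.0
```

View pics/f9.png

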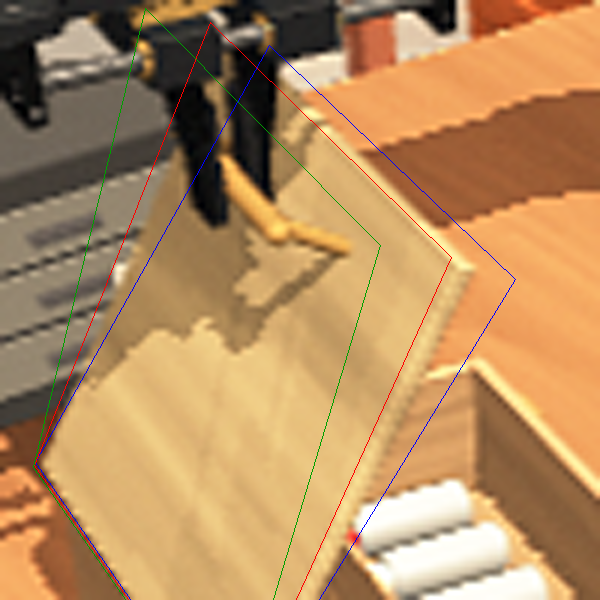

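The lid matches the 60° outline (corner at crop (455, 262), about 59°), and the readings are steady.

```bash
python3 -c "
from station import close_job
print(close_job())"
```

```text
the job is handed in; nothing more can be done
None
```

The job is handed in at about 38 s of the 72 allowed: the bottle and jar stand upright in the tray, and the gripper holds the lid open at about 59° (60° ± 8° allowed, my own measurement since the hand-in gave no verdict).

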